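# Index the turret of the sample reader

### The arm

A 6-joint arm with a two-finger parallel gripper is mounted at the origin on a cart in front of the work surface, level with it; the furniture and walls round the work are solid. World frame = base frame: x ahead of the robot, y to its left, z up, the work surface at z = 0. Lengths are in m, angles in rad, forces in N, time in s.
With the tool pointing down it reaches from about 0.375 to 0.925 m from the base axis. Payload 5.7 kg.
Tool frame: the origin (TCP) lies midway between the tips of the shut fingers; the grasp point (between the pads) lies 19 mm behind it (manip.grip_depth is the distance from the TCP to the grasp point, in m); z points along the fingers, y is the line along which they close (so a half turn about z gives the same grasp; the last joint's range is limited). The gripper opens to 85 mm and grips with 20 to 120 N. Pads are 22 mm wide; open, the fingers measure 114 mm over their backs; the gripper's body (76 mm by 85 mm) begins 54 mm behind the grasp point. The pads swing forward as they close: fully open they stand 13 mm farther back than shut.
Start: joints at [-1.419, 0.359, 1.51, -0, 1.272, -0.115], TCP at [0.158, -0.579, 0.231] pointing down, gripper open.
Joint ranges: [-2.97, 2.97], [-1.01, 2.36], [0.21, 2.38], [-0.96, 4.11], [0.2, 2.71], [-2.98, 2.98]. Speed limits (rad/s): [2.39, 2.39, 3.14, 3.14, 3.14, 3.14].

### API

Orientations are given as a 3x3 rotation matrix whose columns are the frame's x, y, z axes.
In Python, from bench import get_obs, cams, order, manip gives the robot as it stands.
- The arm moves only by the tool apply_moves, never from a script. Its argument "commands" is a list of rows, each a list of 5 numbers: the closure in counts, from 0 (fully open) to 255 (shut), then the shift along the world's x, y, z in m, then the turn about the world's z in rad. A call has 1 to 8 rows; each row shifts and turns the commanded pose from where the row before left it; what a row does not reach is not made up. A row lasts 1/12 s, in which the tool goes at most 41.7 mm and 7.16 degrees, less where a joint would pass 70% of its speed; a pose out of reach is approached as far as the arm can. A call with a gripper value outside its range is refused whole. The fingers move at their own pace and stop on an object; "squeeze" is the grip in N (left out, the last holds). Time passes only in rows, so rows that do not move let the fingers close. It gives the time, the measured TCP pose, the force, the opening and the grip force at its end, in the units of the state.
- get_obs(): the state, without advancing time (a new reading comes with each control period).
- cams.capture(name): name is "scene" or "side" or "wrist"; returns a dict with "color" (480x640x3 uint8, red, green, blue), "z_map" (480x640 float32, m along the optical axis (not along the pixel's ray), 0 where there is no reading), "fx", "fy", "cx", "cy" (pixels), "camera_from_world" (4x4, takes a point from world to camera coordinates); the wrist camera has in their place "tool_from_camera" (4x4, takes a point from camera to tool coordinates, whose origin is the TCP and whose axes are the flange's). Camera axes: x right, y down, z forward; pixel columns grow to the right and rows downward; lengths in m; the calibration is good to about 2 mm. A picture is of the moment at which its call begins: read the wrist's pose just before it.
- order.sign_off(): hands the job in; it is judged then, once.
The state is a dict: "time_s": time; "joints": joint angles; "joint_vel": joint speeds; "joint_torque": joint torques, N m; "eef_pos": TCP position; "tcp_rot": TCP orientation; "wrist_force": force on the tool from outside, world axes, zero at the start; "moment": the same for the moment, N m; "grip_width": opening from 0.0 (shut) to 1.0 (fully open); "grasp_force": force on a finger pad.
Only numpy, scipy, OpenCV 4.12 (cv2) and the standard library are available. Lean on these libraries where they do the work, as an engineer would, in place of code of your own. Each camera call takes 0.05 s, during which the arm holds its last target. There are 200 camera calls.

### The job

Pull the clear front guard of the turret reader down until it lies fully open, then lift the spring-loaded index bar clear of its notch, turn the turret one notch so that its arm points at the tall sensor column (not the short post), and let the arm drop fully into that notch. Then push the guard back up until it rests fully shut again. Leave the sample jar and the timer beside the reader where they are.

Things in the scene. Friction and masses are not known exactly. Their poses are not given: they have to be found in the camera images.
- station: The turret reader, a white housing fixed to the bench, 165 (x) x 200 (y) x 40 mm high. Origin on the bench at the middle of its front lower edge; its x axis points from the front (guard) side to the back, y to its left, z up. The turret axis is vertical, 85 mm behind the origin (x = +85 mm, y = 0). Two guard rests, steel pins 10 mm thick, rise to 107 mm at x = 50, y = +-88 mm.
- guard (a joint): Swing of the guard about its bottom hinge: 0 = shut (leans 35 degrees backward past upright, over the turret, on its rests), 1.92 rad = fully open (tipped toward the front, 75 degrees forward of upright). It has no latch: with its own weight (0.16 kg, damped) it falls slowly to whichever end it leans toward; it is upright at 0.61 rad.
- guard_hinge (a point): Middle of the guard's hinge line, 6 mm behind the housing's front and 45 mm above the bench; the hinge line runs along the station's y axis.
- guard_bar (a point): Middle of the guard's handle, a round steel bar 10 mm thick and 110 mm long parallel to the hinge line, 120 mm from the hinge. Between the bar and the guard's panel (82 mm tall, 184 mm wide, 6 mm thick) there is a free gap of 33 mm, and the end supports are at +-55 mm. Shut, the bar is 143 mm above the bench over the turret's front; open, it is 76 mm above the bench and 116 mm in front of the hinge.
- wheel (a joint): Angle of the turret about its vertical axis, counter-clockwise from above positive; 0 = arm points along the station's +x axis (to the back), where it starts. Notches every 60 degrees (1.047 rad), with about +-0.04 rad of play. The turret turns freely (0.03 Nm) only while the index bar is lifted.
- index (a joint): Lift of the index bar and its arm against the spring: 0 = fully down in a notch; above 0.011 m the arm's pin is clear of the notched crown; 0.020 m is the upper stop. The spring (with the weight) pulls down with about 6 N at 0 and 10 N at 15 mm. Let down on a land between notches it stays at about 0.009 m.
- index_bar (a point): Centre of the black index bar on the turret axis, 62 mm long (along the arm), 15 mm wide, 22 mm tall; centre 83 mm and top 94 mm above the bench when down. To be pinched across its width from above. It turns with the turret.
- index_tip (a point): Upper end of the pin at the end of the steel arm (14 mm wide, top 66 mm above the bench when down), 59 mm from the turret axis. The pin, 10 mm thick and round-nosed, drops 10 mm into notches about 14 mm wide (flaring outward) in the fixed metal crown (radius 52 to 66 mm, top 56 mm above the bench).
- sensor_top (a point): Top centre of the tall sensor column, a round grey post 32 mm thick with a groove, standing on the housing outside the crown at one of the two notches next to the starting one (wheel +1.047 or -1.047 rad, back left or back right), 86 mm from the turret axis; top 102 mm above the bench. With the arm in its notch, the arm tip is 27 mm from it in plan.
- blank_top (a point): Top centre of the short blank post, round, 32 mm thick, top 58 mm above the bench, at the other of the two notches. Not the target.
- jar_center (a point): Centre of a sample jar, 59 mm thick, 68 mm tall, loose on the bench at the reader's left side; not to be moved.
- timer_center (a point): Centre of a white timer, 62x66x19 mm, loose on the bench at the reader's right side; not to be moved.

How it is judged:
On the way, in this order (a step that is already met when the one before it is completed fails the run):
1. the guard lies fully open (value of joint guard above 1.8 rad), for 0.2 s.
2. with the guard open, the index bar is lifted out of its notch (by more than 10 mm) (value of joint index above 0.01 m and value of joint guard above 1.6 rad), for 0.1 s.
3. with the guard open, the arm is fully down in the notch at the tall sensor column (value of joint index below 0.003 m and horizontal distance between index_tip and sensor_top below 0.034 m and value of joint guard above 1.6 rad), for 0.2 s.
At the end, for the whole second after the job is handed in: The guard is shut and at rest (within 0.06 rad of its rests), and the index arm is fully down (within 3 mm) in the notch at the tall sensor column (arm tip within 34 mm of the column's axis in plan) (value of joint index below 0.003 m and horizontal distance between index_tip and sensor_top below 0.034 m and value of joint guard below 0.06 rad and velocity of joint guard between -0.05 and 0.05 rad/s); the robot touches nothing.
It fails at once if the sample jar is moved more than 30 mm (distance of jar_center from where it was at the start of the episode above 0.03 m).
It fails at once if the timer is moved more than 30 mm (distance of timer_center from where it was at the start of the episode above 0.03 m).
It also fails if it takes over 67 s, if anything falls off the work surface, if the arm or the gripper's body presses on something with over 40 N, if the wrist force passes 120 N, or if a joint passes its speed limit or range.

## Working session

There is one attempt and no reset: what is moved stays moved. The work goes in short steps, Python scripts to look and compute and a tool call to move; the robot and the scene stay as the last step left them, time stands still between calls to the robot, and variables do not carry over. Pictures are saved under pics/ and viewed, at most 10 in all, crops included, and the job is handed in when it is done.

Besides the shell and the picture viewer there is one more tool, called after "Emit:" by a JSON object that holds its "name" and its "arguments", one argument or row to a line. apply_moves: Moves the arm, as the interface text tells. Its arguments: {"type":"object","properties":{"commands":{"type":"array"},"squeeze":{"type":"number"}},"required":["commands"]}

```bash
mkdir -p pics; cat > h.py <<'E'
import numpy as np, cv2
from bench import get_obs, cams, order, manip
def cap(n):
    o=get_obs(); c=cams.capture(n); cv2.imwrite(f'pics/{n}_{o["time_s"]:.2f}.png',c['color'][:,:,::-1]); print(f'pics/{n}_{o["time_s"]:.2f}.png')
    if 'camera_from_world' in c: W=np.linalg.inv(c['camera_from_world'])
    else:
        T=np.eye(4);T[:3,:3]=o['tcp_rot'];T[:3,3]=o['eef_pos'];W=T@c['tool_from_camera']
    np.savez(f'{n}.npz',W=W,**{k:c[k] for k in('z_map','fx','fy','cx','cy','color')}); return c
def px(n,u,v,r=1):
    d=np.load(n+'.npz');z=d['z_map'][v-r:v+r+1,u-r:u+r+1];z=np.median(z[z>0]) if (z>0).any() else np.nan
    return (d['W']@[(u-d['cx'])/d['fx']*z,(v-d['cy'])/d['fy']*z,z,1])[:3].round(4)
def ray(n,u,v,h):
    d=np.load(n+'.npz');W=d['W'];r=W[:3,:3]@[(u-d['cx'])/d['fx'],(v-d['cy'])/d['fy'],1];o=W[:3,3]
    return (o+r*(h-o[2])/r[2]).round(4)
E
python3 - <<'E'
from h import *
o=get_obs();print(o['time_s'],o['eef_pos'],np.round(o['tcp_rot'],3),o['joints'],manip.grip_depth)
cap('scene');cap('side')
E
ls pics
```

```text
0.0 [ 0.15806329 -0.57807872  0.23045058] [[ 0.965  0.264 -0.   ]
 [ 0.264 -0.965  0.002]
 [ 0.    -0.002 -1.   ]] [-1.41910456e+00  3.59492660e-01  1.51145968e+00 -1.58448905e-05
  1.27251530e+00 -1.15108218e-01] 0.0187
pics/scene_0.00.png
pics/side_0.05.png
scene_0.00.png
side_0.05.png
```

View pics/scene_0.00.png

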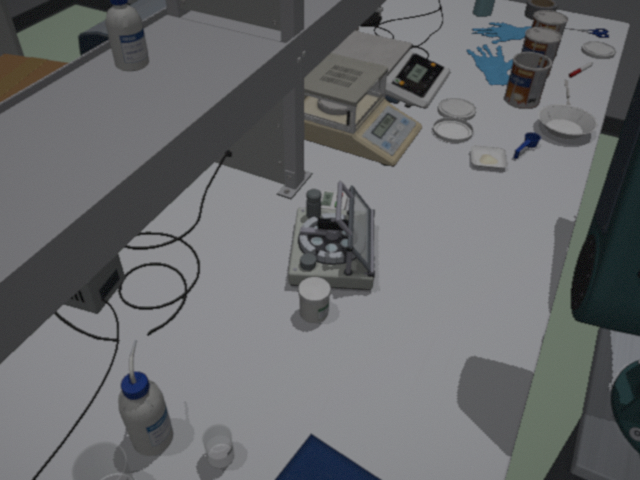

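View pics/side_0.05.png

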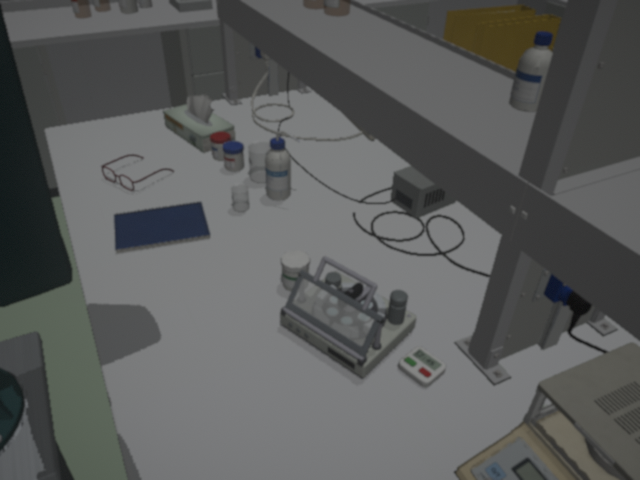

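The reader sits at about (333,245) in the scene view and (347,315) in the side view. The tall column is at back right (scene (313,203), side (397,307)), away from the jar, so the wheel goes to -1.047.

```bash
python3 - <<'E'
import cv2,numpy as np
a=cv2.imread('pics/scene_0.00.png')[170:330,270:400];b=cv2.imread('pics/side_0.05.png')[240:400,265:455]
cv2.imwrite('pics/c1.png',cv2.resize(a,None,fx=3.7,fy=3.7,interpolation=2)); cv2.imwrite('pics/c2.png',cv2.resize(b,None,fx=3.7,fy=3.7,interpolation=2))
E
```

```text
(no output)
```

View pics/c1.png

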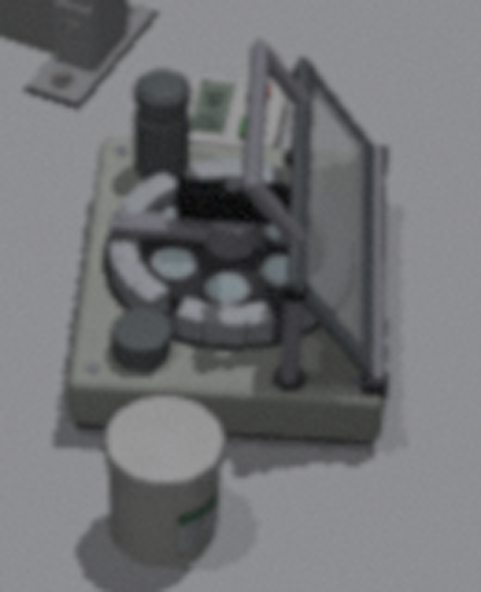

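View pics/c2.png

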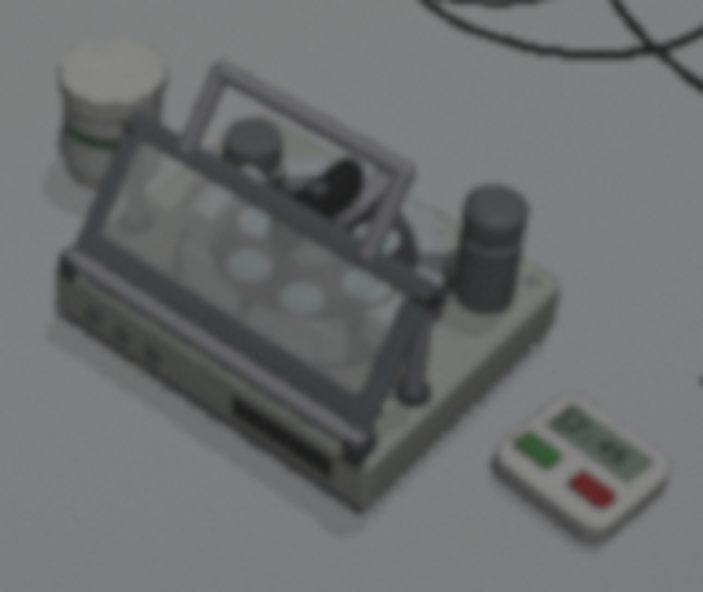

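```bash
python3 - <<'E'
from h import *
from scipy.optimize import least_squares
s3=np.sin(np.pi/3)*.086
P=[('scene',340.3,181.4,[.075,-.055,.143]),('scene',338.4,220.5,[.075,.055,.143]),('side',324.5,258.4,[.075,.055,.143]),('side',375.3,286,[.075,-.055,.143]),
('scene',373.5,276.8,[0,.1,.04]),('scene',288.4,274,[.165,.1,.04]),('scene',298.4,207.8,[.165,-.1,.04]),('side',362.3,368.4,[0,-.1,.04]),('side',415.5,318.4,[.165,-.1,.04]),
('scene',314,194.3,[.128,-s3,.102]),('side',399.3,295.4,[.128,-s3,.102]),('scene',308.4,259.2,[.128,s3,.058]),('side',333.1,277.8,[.128,s3,.058])]
pt=lambda q,l:np.array([q[0]+np.cos(q[2])*l[0]-np.sin(q[2])*l[1],q[1]+np.sin(q[2])*l[0]+np.cos(q[2])*l[1]])
W=[ray(n,u,v,l[2])[:2] for n,u,v,l in P]
f=lambda q:np.ravel([pt(q,p[3])-w for p,w in zip(P,W)])
r=least_squares(f,[.6,0,0],loss='soft_l1',f_scale=.004)
print(r.x); print((f(r.x).reshape(-1,2)*1000).round(1))
for n,l in [('bar shut',[.0748,0]),('bar open',[.006-.116,0]),('axis',[.085,0]),('hinge',[.006,0])]:print(n,pt(r.x,l))
print(px('scene',314,287), px('side',423,366),px('scene',314,194))
E
```

```text
[ 0.59792517 -0.12054502  0.38198056]
[[ -5.1   2.2]
 [ -0.1  -4.2]
 [ -1.6   0.4]
 [ -3.3   1.1]
 [ -4.8   1.4]
 [  1.   -4.1]
 [  1.5  -7.2]
 [  2.7   2.8]
 [  7.2   5.1]
 [  0.9 -10.4]
 [  0.1   3.8]
 [  0.   -4.8]
 [  1.3   5.2]]
bar shut [ 0.6673342  -0.09266265]
bar open [ 0.49585307 -0.16154851]
axis [ 0.67679906 -0.0888605 ]
hinge [ 0.60349274 -0.11830847]
[0.6434 0.0687 0.0677] [ 0.7428 -0.2396  0.015 ] [ 0.7449 -0.1341  0.1005]
```

```bash
python3 - <<'E'
from h import *
for u,v in [(345,75),(330,90),(400,130),(250,90),(290,60),(330,25),(100,220),(290,120),(295,185),(420,75)]:print('scene',u,v,px('scene',u,v))
for u,v in [(350,90),(450,150),(540,220),(490,330),(560,420)]:print('side',u,v,px('side',u,v))
E
```

```text
scene 345 75 [ 0.856  -0.5264  0.1552]
scene 330 90 [ 0.8554 -0.4389  0.1574]
scene 400 130 [ 0.7019 -0.5368  0.037 ]
scene 250 90 [ 0.8416 -0.0718  0.3409]
scene 290 60 [ 0.8423 -0.2206  0.3316]
scene 330 25 [ 0.8411 -0.397   0.3335]
scene 100 220 [0.8407 0.3149 0.34  ]
scene 290 120 [ 0.8549 -0.2389  0.1853]
scene 295 185 [ 0.8453 -0.2393  0.0155]
scene 420 75 [ 0.7466 -0.8133  0.0491]
side 350 90 [0.8405 0.2261 0.3275]
side 450 150 [ 0.8412 -0.098   0.3415]
side 540 220 [ 0.8398 -0.2998  0.3299]
side 490 330 [ 0.8431 -0.2723  0.0895]
side 560 420 [ 0.8287 -0.4459  0.0707]
```

Emit:
{"name": "apply_moves", "arguments": {
  "commands": [
    [0,0,0,0.02,0],
    [0,0.02,0.02,0.02,0]
  ]
}}

```text
time_s: 0.27
eef_pos: [0.1756, -0.5605, 0.2699]
tcp_rot: [[0.965, 0.261, -0.002], [0.261, -0.965, 0.001], [-0.002, -0.002, -1.0]]
wrist_force: [0.7, -1.4, 1.4]
grip_width: 1.001
grasp_force: 0.0
```

Emit:
{"name": "apply_moves", "arguments": {
  "commands": [
    [255,0.029,0.0267,0,0.02],
    [255,0.029,0.0267,0,0.02],
    [255,0.029,0.0267,0,0.02],
    [255,0.029,0.0267,0,0.02],
    [255,0.029,0.0267,0,0.02],
    [255,0.029,0.0267,0,0.02],
    [255,0.029,0.0267,0,0],
    [255,0.029,0.0267,0,0]
  ]
}}

```text
time_s: 0.93
eef_pos: [0.4111, -0.3434, 0.271]
tcp_rot: [[0.926, 0.377, -0.0], [0.377, -0.926, 0.0], [-0.0, -0.001, -1.0]]
wrist_force: [-0.2, -0.9, -0.1]
grip_width: 0.001
grasp_force: 0.0
```

Emit:
{"name": "apply_moves", "arguments": {
  "commands": [
    [255,0.029,0.0267,0,0],
    [255,0.029,0.0267,0,0],
    [255,0.029,0.0267,0,0],
    [255,0.029,0.0267,0,0],
    [255,0.029,0.0267,0,0],
    [255,0.029,0.0267,0,0],
    [255,0.029,0.0267,0,0],
    [255,0,0,0,0]
  ]
}}

```text
time_s: 1.6
eef_pos: [0.6177, -0.153, 0.2706]
tcp_rot: [[0.924, 0.382, 0.003], [0.382, -0.924, 0.003], [0.004, -0.002, -1.0]]
wrist_force: [0.7, -0.7, 1.1]
grip_width: 0.001
grasp_force: 0.0
```

```bash
python3 - <<'E'
from h import *
cap('wrist'); d=np.load('wrist.npz'); print(d['W'].round(3))
E
ls pics
```

```text
pics/wrist_1.60.png
[[ 0.381 -0.879 -0.286  0.692]
 [-0.925 -0.363 -0.116 -0.123]
 [-0.002  0.309 -0.951  0.412]
 [ 0.     0.     0.     1.   ]]
c1.png
c2.png
scene_0.00.png
side_0.05.png
wrist_1.60.png
```

View pics/wrist_1.60.png

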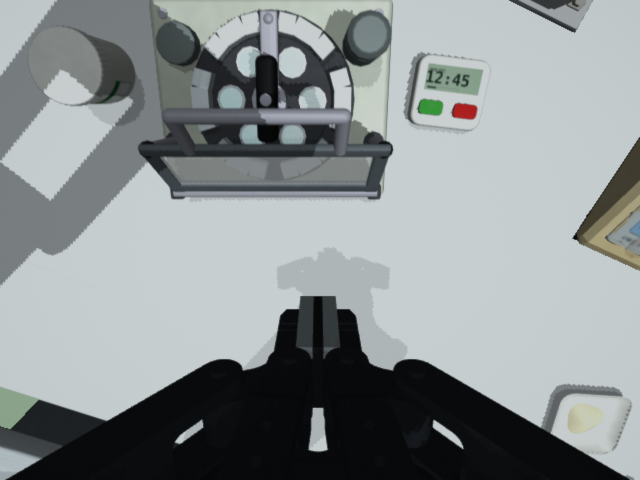

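Clean view: guard bar runs (165,117)–(349,116), index bar centre (268,98), tall column at (368,35) on the right, timer and jar clear of the reader.

```bash
python3 - <<'E'
from h import *
R=lambda u,v,h:ray('wrist',u,v,h)
a,b=R(165,117,.143),R(349,116,.143);print('bar',a,b,(a+b)/2,np.linalg.norm(a-b),'yaw',np.arctan2(*(a-b)[[1,0]])-np.pi/2)
a,b=R(268,57,.094),R(267,141,.094);print('idx',a,b,(a+b)/2,np.linalg.norm(a-b),np.arctan2(*(a-b)[[1,0]]))
print('axis?',R(268,98,.094),'sens',R(370,32,.102), px('wrist',370,32), px('wrist',257,117), px('wrist',268,80), px('wrist',267,130))
a,b=R(174,192,.045),R(380,193,.045);print('hinge',(a+b)/2,np.linalg.norm(a-b),np.arctan2(*(a-b)[[1,0]])-np.pi/2)
E
```

```text
bar [ 0.6467 -0.0368  0.143 ] [ 0.6915 -0.144   0.143 ] [ 0.6691 -0.0904  0.143 ] 0.11618468057364531 yaw 0.39585044133741576
idx [ 0.7065 -0.0779  0.094 ] [ 0.651  -0.0976  0.094 ] [ 0.67875 -0.08775  0.094  ] 0.05889261413793753 0.3410821952882603
axis? [ 0.6804 -0.0875  0.094 ] sens [ 0.7475 -0.1382  0.102 ] [ 0.7477 -0.1383  0.101 ] [ 0.6692 -0.091   0.1471] [ 0.692  -0.0831  0.0931] [ 0.6585 -0.0947  0.0928]
hinge [ 0.6051 -0.1179  0.045 ] 0.1875921107083131 0.38585180234249217
```

Emit:
{"name": "apply_moves", "arguments": {
  "commands": [
    [255,0.027,0.0245,0,0],
    [255,0.027,0.0245,0,0],
    [255,0.027,0.0245,0,0],
    [255,0,0,0,0],
    [255,0,0,-0.04,0],
    [255,0,0,-0.04,0],
    [255,0,0,-0.04,0],
    [255,0,0,-0.02,0]
  ]
}}

```text
time_s: 2.32
eef_pos: [0.6899, -0.0852, 0.1259]
tcp_rot: [[0.926, 0.377, -0.008], [0.377, -0.926, 0.001], [-0.007, -0.004, -1.0]]
wrist_force: [-1.8, 0.2, -0.5]
grip_width: -0.003
grasp_force: 0.0
```

Emit:
{"name": "apply_moves", "arguments": {
  "commands": [
    [255,-0.0111,-0.0045,0.002,0],
    [255,-0.0111,-0.0045,0.003,0],
    [255,-0.0111,-0.0045,0.003,0],
    [255,-0.0111,-0.0045,0.003,0],
    [255,-0.0111,-0.0045,0.003,0],
    [255,-0.0111,-0.0045,0.002,0],
    [255,-0.0111,-0.0045,0,0],
    [255,-0.0111,-0.0045,0,0]
  ]
}}

```text
time_s: 2.98
eef_pos: [0.6047, -0.1215, 0.1484]
tcp_rot: [[0.926, 0.377, 0.002], [0.377, -0.926, -0.001], [0.001, 0.001, -1.0]]
wrist_force: [0.7, 0.2, 0.3]
grip_width: -0.002
grasp_force: 0.4
```

Emit:
{"name": "apply_moves", "arguments": {
  "commands": [
    [255,-0.0111,-0.0045,0,0],
    [255,-0.0111,-0.0045,0,0],
    [255,0,0,0,0],
    [255,0,0,0.02,0]
  ]
}}

```text
time_s: 3.32
eef_pos: [0.5794, -0.1291, 0.1638]
tcp_rot: [[0.926, 0.376, -0.008], [0.376, -0.926, 0.003], [-0.006, -0.005, -1.0]]
wrist_force: [0.4, 0.2, 0.1]
grip_width: -0.003
grasp_force: 0.0
```

```bash
python3 - <<'E'
from h import *
cap('side');im=cv2.imread(sorted(__import__('glob').glob('pics/side_*'))[-1]);cv2.imwrite('pics/c3.png',cv2.resize(im[180:420,230:490],None,fx=2.3,fy=2.3))
E
```

```text
pics/side_3.32.png
```

View pics/c3.png

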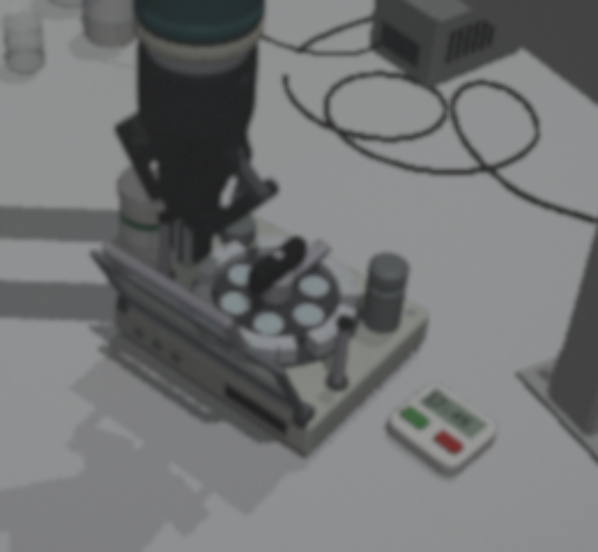

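The side view shows the guard past upright and falling toward the front. The index bar is uncovered and the timer has not moved.

Emit:
{"name": "apply_moves", "arguments": {
  "commands": [
    [100,0,0,0.03,0],
    [100,0.025,0.01,0,0],
    [100,0.025,0.01,0,0],
    [100,0.025,0.01,0,0],
    [100,0.0235,0.0075,0,0],
    [100,0,0,0,0],
    [100,0,0,0,0],
    [100,0,0,0,0]
  ]
}}

```text
time_s: 4.03
eef_pos: [0.6811, -0.0921, 0.1966]
tcp_rot: [[0.926, 0.378, -0.002], [0.378, -0.926, 0.0], [-0.001, -0.001, -1.0]]
wrist_force: [-0.4, -0.5, -0.0]
grip_width: 0.607
grasp_force: 0.0
```

```bash
python3 - <<'E'
from h import *
cap('scene');cap('wrist')
w=np.load('wrist.npz');s=np.load('scene.npz')
a=w['color'];b=cv2.resize(s['color'][170:330,250:410],(480,480))
cv2.imwrite('pics/c4.png',cv2.resize(np.hstack([a,b])[:,:,::-1],(800,343)))
z=px('scene',0,0) if 0 else 0
E
```

```text
pics/scene_4.03.png
pics/wrist_4.08.png
```

View pics/c4.png

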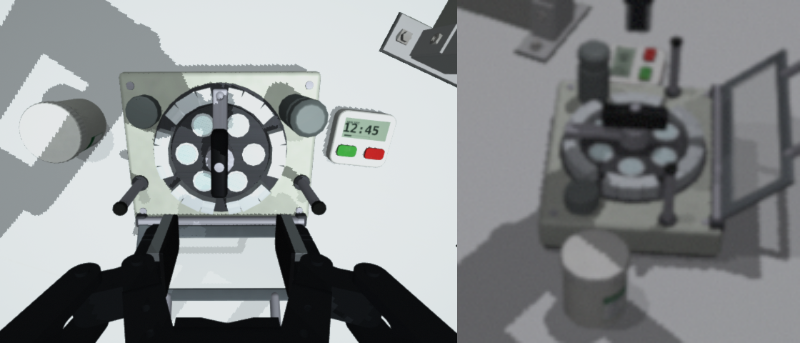

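The guard lies open in both views. The wrist view shows the index bar running from about (308,180) to (307,277).

```bash
python3 - <<'E'
from h import *
a,b=ray('wrist',308,180,.094),ray('wrist',307,277,.094);print(a,b,(a+b)/2,np.linalg.norm(a-b),np.arctan2(*(a-b)[[1,0]]),px('wrist',307,212),get_obs()['eef_pos'])
d=np.load('wrist.npz');c=d['color'].astype(int).sum(2)
for v in (200,250): 
  u=np.where(c[v,270:345]<150)[0]+270; print(v,u.min(),u.max(),c[v,285:330].tolist())
E
```

```text
[ 0.7111 -0.0739  0.094 ] [ 0.6519 -0.0967  0.094 ] [ 0.6815 -0.0853  0.094 ] 0.06343878939576314 0.36762652731377854 [ 0.6921 -0.0807  0.0928] [ 0.68062534 -0.09248354  0.19694756]
200 284 319 [124, 124, 122, 123, 124, 120, 122, 122, 124, 115, 43, 23, 28, 31, 32, 36, 38, 37, 38, 37, 38, 41, 33, 34, 36, 34, 37, 37, 34, 29, 30, 27, 26, 44, 135, 207, 219, 221, 223, 223, 223, 223, 222, 223, 225]
250 296 317 [679, 680, 680, 681, 680, 670, 680, 681, 681, 657, 379, 104, 44, 47, 53, 57, 60, 63, 68, 67, 71, 77, 80, 83, 88, 92, 98, 100, 89, 78, 67, 50, 93, 335, 618, 668, 672, 683, 675, 676, 684, 685, 685, 686, 680]
```

Emit:
{"name": "apply_moves", "arguments": {
  "commands": [
    [100,0,0.005,-0.03,0],
    [100,0,0,-0.035,0],
    [100,0,0,-0.03,0],
    [100,0,0,-0.02,0],
    [100,0,0,-0.007,0],
    [100,0,0,0,0]
  ],
  "squeeze": 70
}}

```text
time_s: 4.63
eef_pos: [0.6794, -0.0873, 0.0733]
tcp_rot: [[0.926, 0.377, -0.004], [0.377, -0.926, 0.001], [-0.004, -0.003, -1.0]]
wrist_force: [0.3, 0.2, 0.6]
grip_width: 0.607
grasp_force: 0.0
```

Emit:
{"name": "apply_moves", "arguments": {
  "commands": [
    [255,0,0,0,0],
    [255,0,0,0,0],
    [255,0,0,0,0],
    [255,0,0,0,0],
    [255,0,0,0,0]
  ]
}}

```text
time_s: 5.05
eef_pos: [0.6818, -0.0846, 0.0779]
tcp_rot: [[0.926, 0.377, 0.001], [0.377, -0.926, 0.004], [0.002, -0.003, -1.0]]
wrist_force: [-3.6, 9.1, 7.8]
grip_width: 0.152
grasp_force: 69.4
```

Emit:
{"name": "apply_moves", "arguments": {
  "commands": [
    [255,0,0,0.005,0],
    [255,0,0,0.005,0],
    [255,0,0,0.005,0],
    [255,0,0,0.002,0],
    [255,0,0,0,0],
    [255,0,0,0,0]
  ]
}}

```text
time_s: 5.55
eef_pos: [0.6817, -0.0846, 0.0923]
tcp_rot: [[0.926, 0.377, 0.0], [0.377, -0.926, 0.004], [0.002, -0.003, -1.0]]
wrist_force: [1.7, 7.7, -10.1]
grip_width: 0.152
grasp_force: 68.3
```

Emit:
{"name": "apply_moves", "arguments": {
  "commands": [
    [255,0.001,0.002,0,0],
    [255,0,0,0,-0.1],
    [255,0,0,0,-0.1],
    [255,0,0,0,-0.1],
    [255,0,0,0,-0.1],
    [255,0,0,0,-0.1],
    [255,0,0,0,-0.1],
    [255,0,0,0,-0.1]
  ]
}}

```text
time_s: 6.22
eef_pos: [0.6818, -0.0865, 0.0919]
tcp_rot: [[0.95, -0.312, -0.002], [-0.312, -0.95, -0.002], [-0.001, 0.002, -1.0]]
wrist_force: [-0.2, -4.3, -9.4]
grip_width: 0.154
grasp_force: 68.5
```

Emit:
{"name": "apply_moves", "arguments": {
  "commands": [
    [255,0,0,0,-0.1],
    [255,0,0,0,-0.1],
    [255,0,0,0,-0.1],
    [255,0,0,0,-0.047],
    [255,0,0,0,0],
    [255,0,0,0,0]
  ]
}}

```text
time_s: 6.72
eef_pos: [0.6813, -0.0874, 0.0918]
tcp_rot: [[0.79, -0.613, -0.003], [-0.613, -0.79, -0.003], [-0.0, 0.004, -1.0]]
wrist_force: [-3.0, -6.2, -9.0]
grip_width: 0.154
grasp_force: 68.5
```

Emit:
{"name": "apply_moves", "arguments": {
  "commands": [
    [255,0,-0.001,-0.005,0],
    [255,0,0,-0.005,0],
    [255,0,0,-0.004,0],
    [255,0,0,-0.001,0],
    [255,0,0,0,0],
    [255,0,0,0,0]
  ]
}}

```text
time_s: 7.22
eef_pos: [0.6814, -0.0875, 0.078]
tcp_rot: [[0.79, -0.613, -0.002], [-0.613, -0.79, -0.002], [-0.0, 0.003, -1.0]]
wrist_force: [-6.7, -5.6, 0.0]
grip_width: 0.156
grasp_force: 69.9
```

Emit:
{"name": "apply_moves", "arguments": {
  "commands": [
    [100,0,0,0,0],
    [100,0,0,0,0],
    [100,0,0,0,0],
    [100,0,0,0.02,0],
    [100,0,0,0.04,0],
    [100,0,0,0.04,0],
    [100,0,0,0.01,0],
    [100,0,0,0,0]
  ]
}}

```text
time_s: 7.88
eef_pos: [0.6867, -0.0866, 0.1932]
tcp_rot: [[0.79, -0.613, 0.011], [-0.613, -0.79, -0.002], [0.01, -0.005, -1.0]]
wrist_force: [0.3, -0.2, -0.4]
grip_width: 0.605
grasp_force: 0.0
```

```bash
python3 - <<'E'
from h import *
cap('wrist'); d=np.load('wrist.npz')
# all points 0.07<z<.11 near axis
z=d['z_map'];v,u=np.mgrid[:480,:640];P=np.stack([(u-d['cx'])/d['fx']*z,(v-d['cy'])/d['fy']*z,z,np.ones_like(z)],-1)@d['W'].T
P=P[...,:3];rel=P[...,:2]-[.681,-.087]
m=(z>0)&(np.hypot(*np.moveaxis(rel,-1,0))<.045)&(P[...,2]>.08)
q=P[m];c=q[:,:2].mean(0);e=np.linalg.svd(q[:,:2]-c,full_matrices=0)[2][0];print(len(q),c,np.median(q[:,2]),np.arctan2(e[1],e[0]))
E
```

```text
pics/wrist_7.88.png
33024 [ 0.69128189 -0.09579348] 0.25130806420906104 -2.2871159748671293
```

```bash
ls -t pics | head -1
```

```text
wrist_7.88.png
```

View pics/wrist_7.88.png

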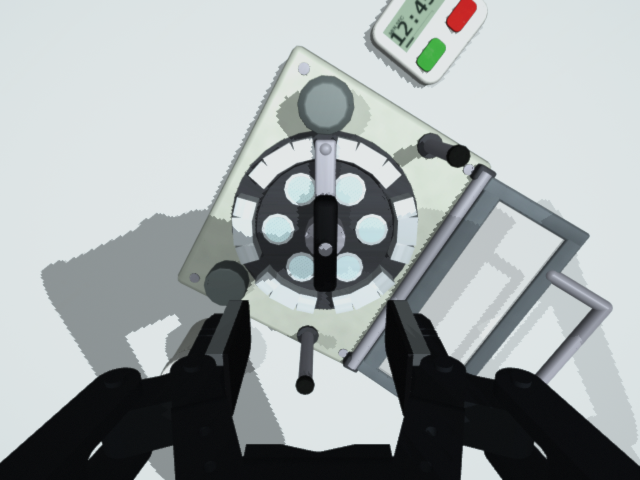

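The arm now points straight at the tall column (pin at (325,148), column at (326,104)), and the guard is open at right with its bar corner at (605,306).

```bash
python3 - <<'E'
from h import *
print('idx top',px('wrist',325,215),px('wrist',325,280),'arm',px('wrist',325,165,2),'bar',px('wrist',603,306,1),px('wrist',585,332,1),px('wrist',562,362,1),'sens',px('wrist',326,105))
p=ray('wrist',325,148,.066);s=ray('wrist',326,103,.102);print(p,s,np.linalg.norm((p-s)[:2]))
print(get_obs()['eef_pos'],get_obs()['joints'])
E
```

```text
idx top [ 0.6961 -0.0989  0.0922] [ 0.6619 -0.0726  0.0927] arm [ 0.717  -0.1153  0.0645] bar [ 0.524  -0.2091  0.079 ] [ 0.5134 -0.1899  0.0795] [ 0.5017 -0.1654  0.08  ] sens [ 0.7467 -0.1383  0.101 ]
[ 0.7258 -0.1221  0.066 ] [ 0.7475 -0.139   0.102 ] 0.02750454507895018
[ 0.68484194 -0.08634689  0.19027333] [-2.25604547e-01  5.18318941e-01  1.34996541e+00  3.86296836e-04
  1.26690947e+00  2.00497373e+00]
```

Emit:
{"name": "apply_moves", "arguments": {
  "commands": [
    [171,-0.0313,-0.0126,0,-0.088],
    [171,-0.0313,-0.0126,0,-0.088],
    [171,-0.0313,-0.0126,0,-0.088],
    [171,-0.0313,-0.0126,0,-0.088],
    [171,-0.0313,-0.0126,0,-0.088],
    [171,-0.0313,-0.0126,0,-0.086],
    [171,0,0,-0.03,0],
    [171,0,0,0,0]
  ]
}}

```text
time_s: 8.6
eef_pos: [0.49, -0.1606, 0.1531]
tcp_rot: [[0.373, -0.928, -0.007], [-0.928, -0.373, 0.004], [-0.006, 0.005, -1.0]]
wrist_force: [0.2, 0.8, -0.8]
grip_width: 0.328
grasp_force: 0.0
```

```bash
python3 - <<'E'
from h import *
c=cap('wrist'); o=get_obs();print(o['eef_pos'],np.arctan2(*np.array(o['tcp_rot'])[[1,0],0]),o['grip_width'])
E
ls -t pics | head -1
```

```text
pics/wrist_8.60.png
[ 0.49180866 -0.1606881   0.15459572] -1.1870284265366866 0.3332819196376411
wrist_8.60.png
```

View pics/wrist_8.60.png

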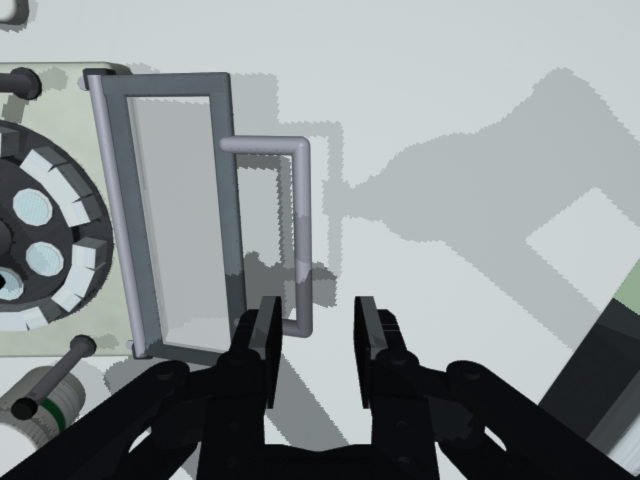

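The guard bar runs from (303,145) to (306,330), to the left of the finger midline at about u=318.

```bash
python3 - <<'E'
from h import *
a,b=ray('wrist',302,145,.077),ray('wrist',305,328,.077);m=(a+b)/2
e=np.array([.927,.375]);t=get_obs()['eef_pos']
print(a,b,m,np.linalg.norm(a-b),np.arctan2(*(a-b)[[1,0]]),px('wrist',303,200),'dx_local',(m[:2]-t[:2])@e,'dy',(m[:2]-t[:2])@[-.375,.927])
E
```

```text
[ 0.5191 -0.2115  0.077 ] [ 0.4782 -0.1109  0.077 ] [ 0.49865 -0.1612   0.077  ] 0.10859636273835326 -1.1846470547211163 [ 0.5081 -0.185   0.0797] dx_local 0.00614995491315475 dy -0.0030400366715806018
```

Emit:
{"name": "apply_moves", "arguments": {
  "commands": [
    [171,0.0065,-0.0005,0,0],
    [171,0,0,-0.035,0],
    [171,0,0,-0.035,0],
    [171,0,0,-0.018,0],
    [171,0,0,-0.006,0],
    [171,0,0,0,0]
  ],
  "squeeze": 25
}}

```text
time_s: 9.15
eef_pos: [0.502, -0.1618, 0.0622]
tcp_rot: [[0.376, -0.927, -0.002], [-0.927, -0.376, 0.001], [-0.002, 0.001, -1.0]]
wrist_force: [0.3, -0.2, 0.6]
grip_width: 0.33
grasp_force: 0.0
```

Emit:
{"name": "apply_moves", "arguments": {
  "commands": [
    [255,-0.002,0,0,0],
    [255,0,0,0,0],
    [255,0,0,0,0],
    [255,0,0,0,0],
    [255,0,0,0,0]
  ]
}}

```text
time_s: 9.57
eef_pos: [0.4998, -0.1631, 0.0643]
tcp_rot: [[0.375, -0.927, 0.001], [-0.927, -0.375, -0.001], [0.002, -0.001, -1.0]]
wrist_force: [-4.4, -3.6, 4.6]
grip_width: 0.1
grasp_force: 25.8
```

```bash
python3 - <<'E'
import numpy as np
r=.120;a=np.radians(np.linspace(75,-32,25));x=-r*np.sin(a);z=r*np.cos(a)
dx,dz=np.diff(x),np.diff(z)
for i in range(24):
    print([255,round(float(dx[i]*.927),4),round(float(dx[i]*.375),4),round(float(dz[i]),4),0],end=',\n' if i%8==7 else ',')
E
```

```text
[255, 0.0026, 0.001, 0.0089, 0],[255, 0.0032, 0.0013, 0.0087, 0],[255, 0.0038, 0.0015, 0.0084, 0],[255, 0.0044, 0.0018, 0.008, 0],[255, 0.005, 0.002, 0.0076, 0],[255, 0.0055, 0.0022, 0.0072, 0],[255, 0.006, 0.0024, 0.0067, 0],[255, 0.0065, 0.0026, 0.0062, 0],
[255, 0.0069, 0.0028, 0.0056, 0],[255, 0.0073, 0.0029, 0.005, 0],[255, 0.0076, 0.0031, 0.0044, 0],[255, 0.0079, 0.0032, 0.0038, 0],[255, 0.0082, 0.0033, 0.0031, 0],[255, 0.0084, 0.0034, 0.0024, 0],[255, 0.0085, 0.0034, 0.0017, 0],[255, 0.0086, 0.0035, 0.001, 0],
[255, 0.0087, 0.0035, 0.0002, 0],[255, 0.0086, 0.0035, -0.0005, 0],[255, 0.0086, 0.0035, -0.0012, 0],[255, 0.0085, 0.0034, -0.0019, 0],[255, 0.0083, 0.0034, -0.0026, 0],[255, 0.0081, 0.0033, -0.0033, 0],[255, 0.0078, 0.0032, -0.004, 0],[255, 0.0075, 0.003, -0.0046, 0],
```

Emit:
{"name": "apply_moves", "arguments": {
  "commands": [
    [255,0.0026,0.001,0.0089,0],
    [255,0.0032,0.0013,0.0087,0],
    [255,0.0038,0.0015,0.0084,0],
    [255,0.0044,0.0018,0.008,0],
    [255,0.005,0.002,0.0076,0],
    [255,0.0055,0.0022,0.0072,0],
    [255,0.006,0.0024,0.0067,0],
    [255,0.0065,0.0026,0.0062,0]
  ]
}}

```text
time_s: 10.23
eef_pos: [0.5342, -0.1489, 0.1263]
tcp_rot: [[0.376, -0.927, -0.004], [-0.927, -0.376, -0.003], [0.001, 0.005, -1.0]]
wrist_force: [-11.0, -8.2, 9.8]
grip_width: 0.099
grasp_force: 25.1
```

Emit:
{"name": "apply_moves", "arguments": {
  "commands": [
    [255,0.0069,0.0028,0.0056,0],
    [255,0.0073,0.0029,0.005,0],
    [255,0.0076,0.0031,0.0044,0],
    [255,0.0079,0.0032,0.0038,0],
    [255,0.0082,0.0033,0.0031,0],
    [255,0.0084,0.0034,0.0024,0],
    [255,0.0085,0.0034,0.0017,0],
    [255,0.0086,0.0035,0.001,0]
  ]
}}

```text
time_s: 10.9
eef_pos: [0.6006, -0.1215, 0.1527]
tcp_rot: [[0.375, -0.927, 0.001], [-0.927, -0.375, 0.0], [0.0, -0.001, -1.0]]
wrist_force: [-2.2, -1.3, -0.3]
grip_width: 0.1
grasp_force: 25.8
```

Emit:
{"name": "apply_moves", "arguments": {
  "commands": [
    [255,0.0087,0.0035,0.0002,0],
    [255,0.0086,0.0035,-0.0005,0],
    [255,0.0086,0.0035,-0.0012,0],
    [255,0.0085,0.0034,-0.0019,0],
    [255,0.0083,0.0034,-0.0026,0],
    [255,0.0081,0.0033,-0.0033,0],
    [255,0.0078,0.0032,-0.004,0],
    [255,0,0,0,0]
  ]
}}

```text
time_s: 11.57
eef_pos: [0.66, -0.0972, 0.1376]
tcp_rot: [[0.376, -0.927, 0.001], [-0.927, -0.376, 0.001], [-0.0, -0.001, -1.0]]
wrist_force: [0.4, 1.8, 1.5]
grip_width: 0.102
grasp_force: 26.3
```

Emit:
{"name": "apply_moves", "arguments": {
  "commands": [
    [171,0,0,0,0],
    [171,0,0,0,0],
    [171,0,0,0,0],
    [171,0,0,0,0],
    [171,0,0,0.01,0],
    [171,0,0,0.03,0],
    [171,0,0,0.03,0],
    [171,0,0,0.03,0]
  ]
}}

```text
time_s: 12.23
eef_pos: [0.6579, -0.0983, 0.2404]
tcp_rot: [[0.375, -0.927, -0.0], [-0.927, -0.375, 0.0], [-0.0, 0.0, -1.0]]
wrist_force: [0.7, 0.1, -0.6]
grip_width: 0.332
grasp_force: 0.0
```

Emit:
{"name": "apply_moves", "arguments": {
  "commands": [
    [171,-0.028,-0.0112,0,0],
    [171,-0.028,-0.0112,0,0],
    [171,-0.028,-0.0112,0,0],
    [171,-0.028,-0.0112,0,0],
    [171,0,0,0,0],
    [171,0,0,0,0],
    [171,0,0,0,0],
    [171,0,0,0,0]
  ]
}}

```text
time_s: 12.9
eef_pos: [0.5477, -0.143, 0.2393]
tcp_rot: [[0.375, -0.927, 0.002], [-0.927, -0.375, -0.0], [0.001, -0.002, -1.0]]
wrist_force: [0.6, -0.1, -0.5]
grip_width: 0.328
grasp_force: 0.0
```

```bash
python3 - <<'E'
from h import *
cap('side');s=np.load('side.npz')['color'][240:400,265:455]
cap('scene');t=np.load('scene.npz')['color'][170:330,270:400]
cv2.imwrite('pics/fin.png',cv2.resize(np.hstack([s,t])[:,:,::-1],None,fx=2.5,fy=2.5,interpolation=2))
E
```

```text
pics/side_12.90.png
pics/scene_12.95.png
```

View pics/fin.png

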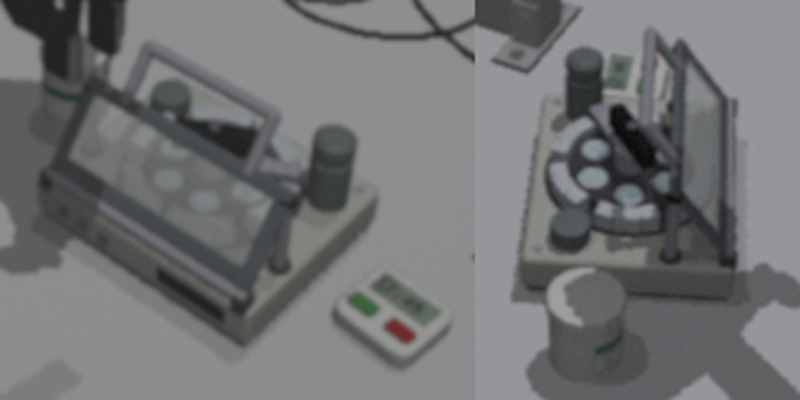

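The guard bar ends are back where they started, at about (149,45) and (275,116) in the scaled crop. The arm still points at the column, and the jar and timer have not moved. I'll let it settle briefly, then hand in.

Emit:
{"name": "apply_moves", "arguments": {
  "commands": [
    [171,0,0,0,0],
    [171,0,0,0,0],
    [171,0,0,0,0],
    [171,0,0,0,0],
    [171,0,0,0,0],
    [171,0,0,0,0],
    [171,0,0,0,0],
    [171,0,0,0,0]
  ]
}}

```text
time_s: 13.67
eef_pos: [0.5464, -0.143, 0.2387]
tcp_rot: [[0.375, -0.927, 0.0], [-0.927, -0.375, 0.0], [0.0, -0.0, -1.0]]
wrist_force: [0.2, -0.3, -0.6]
grip_width: 0.33
grasp_force: 0.0
```

```bash
python3 -c "
from bench import order;print(order.sign_off())"
```

```text
the job is handed in; nothing more can be done
None
```

The job is handed in, with no verdict returned: the guard was opened, the turret arm was turned one notch and dropped in at the tall sensor column (tip measured 27.5 mm from it), the guard was shut again, and the jar and timer look unmoved in the final pictures.

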